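# Bolt the lid of the UV sample irradiator

### The arm

A 6-joint arm with a two-finger parallel gripper is mounted at the origin on the work surface. World frame = base frame: x ahead of the robot, y to its left, z up, the work surface at z = 0. Lengths are in m, angles in rad, forces in N, time in s.
With the tool pointing down it reaches from about 0.25 to 0.725 m from the base axis. Payload 4 kg.
Tool frame: the origin (TCP) lies midway between the tips of the shut fingers; the grasp point (between the pads) lies 19 mm behind it; z points along the fingers, y is the line along which they close (so a half turn about z gives the same grasp; the last joint's range is limited). The gripper opens to 85 mm and grips with 20 to 120 N. Pads are 22 mm wide; open, the fingers measure 114 mm over their backs; the gripper's body (76 mm by 85 mm) begins 54 mm behind the grasp point. The pads swing forward as they close: fully open they stand 13 mm farther back than shut.
Start: joints at [1.135, 0.241, 0.005, 1.335, 0, 1.571], TCP at [0.211, 0.453, 0.198] pointing down, gripper open.
Joint ranges: [-2.72, 2.72], [-1.05, 1.87], [-1.09, 1.28], [-1.99, 2.15], [-1.42, 1.44], [-3.14, 3.14]. Speed limits (rad/s): [2.79, 2.79, 3.14, 3.14, 3.14, 3.14].

### API

Orientations are given as a unit quaternion [x, y, z, w].
In Python, from workcell import get_obs, camera, job_done, silhouettes gives the robot as it stands. The module is installed in compiled form; this text tells all that it offers.
- The arm moves only by the tool drive_tool, never from a script. Its argument "increments" is a list of rows, each a list of 3 entries, a list of its own where there are three numbers: the shift along the world's x, y, z in mm, then the turn, a rotation vector about the world's x, y, z in degrees, then the opening, from 0 (shut) to 1 (fully open). A call has 1 to 8 rows; each row shifts and turns the commanded pose from where the row before left it; what a row does not reach is not made up. A row lasts 1/12 s, in which the tool goes at most 41.7 mm and 7.16 degrees, less where a joint would pass 70% of its speed; a pose out of reach is approached as far as the arm can. A call is refused whole if a number of a shift passes 41.7 or a number of a turn 7.16, either way. A call with a gripper value outside its range is refused whole. The fingers move at their own pace and stop on an object; the grip force is fixed at half the most. Time passes only in rows, so rows that do not move let the fingers close. It gives the time, the measured TCP pose, the force, the opening and the grip force at its end, in the units of the state.
- get_obs(): the state, without advancing time (a new reading comes with each control period).
- camera(name): name is "scene" or "top"; returns a dict with "image" (420x560x3 uint8, red, green, blue), "K" (3x3 intrinsics, pixels), "view" (4x4, takes a point from world to camera coordinates). Camera axes: x right, y down, z forward; pixel columns grow to the right and rows downward; lengths in m; the calibration is good to about 2 mm. A picture is of the moment at which its call begins. There is no depth.
- job_done(): hands the job in; it is judged then, once.
Trained networks look in a picture, given as the dict that the camera call returned (one of the last four; its "shot" number tells which), for a name from the list of things; names that differ only in an ending like _2 or _b are one class to them, and where a whole thing is asked for, a point or a joint stands for the part that bears it (a point fixed in the world has none). Each returns a list of dicts, best first, with "conf" (0 to 1); they miss things now and then, are a little off and sometimes report something else, mostly with a low value. They report only what shows in the picture. A call takes as long as a camera call. They do not tell look-alikes from the thing itself.
- silhouettes(query, picture): "region" (420x560 bool, what is visible of it) and "bbox" ([left, top, right, bottom] in pixels, round what is visible of it).
The state is a dict: "clock": time; "joint_pos": joint angles; "joint_vel": joint speeds; "tau": joint torques, N m; "eef_pos": TCP position; "tool_rot": TCP orientation; "ft_force": force on the tool from outside, world axes, zero at the start; "ft_torque": the same for the moment, N m; "grip_width": finger opening in m; "grasp_force": force on a finger pad.
Only numpy, scipy, OpenCV 4.12 (cv2) and the standard library are available. Lean on these libraries where they do the work, as an engineer would, in place of code of your own. Each camera call takes 0.05 s, during which the arm holds its last target. There are 200 camera calls.

### The job

Bolt the closed lid of the UV irradiator before an exposure: with one fingertip press the red spring catch right down and keep it down, while the other fingertip pushes the bolt's black tab away from the catch until the bolt is fully home in the keeper on the lid; only then let the catch spring back up behind it and take the hand away. Only press and push; nothing is to be gripped or lifted. Leave the lid shut, and leave the vial, the beakers and the bottle where they stand.

Things in the scene. Friction and masses are not known exactly. Their poses are not given: they have to be found in the camera images.
- irradiator: White bench-top UV irradiator with a blue band, 370 (x) x 340 (y) x 130 mm high, fixed to the bench. Origin under its middle; x runs from its front edge (robot side) to the lid's hinge at the back. The front 165 mm of its top is a flat fixed deck, 130 mm above the bench, with the bolt set on its middle line (y = 0); behind it the lid, flush with the deck, with an amber window.
- deck (a point): Point on the deck (130 mm above the bench) under the middle of the catch pad; axes as the irradiator's. Along +x from here, in line: pad, bolt bar with its tab, guide bracket 31.5 mm high (98 to 108 mm on), keeper. The bolt set is 48 mm wide. Beside it: display 13 mm high at y 55 to 155 mm, rocker switch 10 mm high at y -146 mm, the lid's bow handle 31 mm high at x 143, y 75 to 145 mm.
- catch_pad (a point): Middle of the top face of the red catch pad, 34 mm above the deck when up; goes down with it. The pad is 44 mm long (along the irradiator's x), 32 mm wide, flat with fine ribs, and slides straight down, so a fingertip may press anywhere on it and rub along it. Steel cheeks beside it end 21 mm above the deck. Axes as the irradiator's.
- bolt_tab (a point): Middle of the push face of the bolt's upright black tab, moves with the bolt. The face looks to the irradiator's -x, at the pad; 28 mm wide, 22 to 48 mm above the deck; tab 8 mm thick. Drawn back it is 54 to 57 mm in +x from the pad's middle, home 84 mm. Between pad and tab nothing stands higher than 22 mm above the deck, so with one fingertip on the pressed pad the other clears the bar.
- catch (a joint): Travel of the spring catch, m: 0 up, 0.008 right down on its stop (pad top 26 mm above the deck). Spring 2 N at the top, 5 N at the bottom; it springs up when let go. Two brass dogs on it block the bolt unless it is at least 0.0045 down. It comes fully up only with the bolt drawn back or home.
- bolt (a joint): Travel of the bolt, m, along the irradiator's +x: 0 drawn back (starts between 0 and 0.003), 0.030 at its stop. From 0.028 it is home, and the dogs can rise behind its two side ears and lock it. It slides with about 2 N of friction and stays where it is left.
- keeper (a point): Mouth of the steel keeper fixed to the front edge of the lid, on the bolt's middle line, 18.5 mm above the deck: the 14 x 7 mm bolt bar goes in here. The keeper is 31.5 mm high and rises with the lid. The lid (202 x 336 mm, 0.9 kg) is shut, and hinged along its far edge.
- vial: Clear vial with a blue cap, 24 mm diameter, 48 mm high, standing loose on the deck to the right (-y) of the bolt set; origin in the middle of its underside.
- beaker_a: Glass beaker, 68 mm wide, 88 mm high, standing on the bench beside the irradiator; origin in the middle of its underside.
- beaker_b: Smaller glass beaker, 52 mm wide, 65 mm high, on the bench beside the irradiator; origin in the middle of its underside.
- amber_bottle: Amber reagent bottle, 60 mm diameter, 115 mm high, on the bench beside the irradiator; origin in the middle of its underside.
Mind the look-alikes: they are no part of the job. What is shaped like the vial but orange is not meant.

How it is judged:
By the outcome, as a careful person would: the job done as asked, in the order asked, and still so for the second after the job is handed in, with the robot touching nothing.
It also fails if it takes over 35 s, if anything falls off the work surface, if the arm or the gripper's body presses on something with over 40 N, if the wrist force passes 120 N, or if a joint passes its speed limit or range.

## Working session

There is one attempt and no reset: what is moved stays moved. The work goes in short steps, Python scripts to look and compute and a tool call to move; the robot and the scene stay as the last step left them, time stands still between calls to the robot, and variables do not carry over. Pictures are saved under pics/ and viewed, at most 10 in all, crops included, and the job is handed in when it is done.

Besides the shell and the picture viewer there is one more tool, called after "Emit:" by a JSON object that holds its "name" and its "arguments", one argument or row to a line. drive_tool: Moves the arm, as the interface text tells. Its arguments: {"type":"object","properties":{"increments":{"type":"array"}},"required":["increments"]}

```bash
mkdir -p pics; python3 - <<'E'
from workcell import *
import cv2,numpy as np
o=get_obs();print({k:np.round(v,3) for k,v in o.items()})
for n in("scene","top"):
    p=camera(n);cv2.imwrite(f"pics/{n}0.png",p["image"][:,:,::-1])
    print(n,p["K"].tolist(),np.round(p["view"],4).tolist())
    for q in("irradiator","catch_pad","bolt_tab","keeper","vial"):
        print(q,[(round(s["conf"],2),np.round(s["bbox"]).tolist()) for s in silhouettes(q,p)[:3]])
E
```

```text
{'clock': np.float64(0.0), 'joint_pos': array([ 1.135,  0.241,  0.004,  1.335, -0.   ,  1.571]), 'joint_vel': array([-0.   ,  0.   ,  0.001, -0.001,  0.   ,  0.001]), 'tau': array([-1.0000e-03, -3.7232e+01,  2.5241e+01,  1.7000e-02, -0.0000e+00,
        0.0000e+00]), 'eef_pos': array([0.211, 0.453, 0.197]), 'tool_rot': array([ 0.216,  0.976, -0.001, -0.   ]), 'ft_force': array([-1.308,  1.028, -0.109]), 'ft_torque': array([ 0.015, -0.047,  0.029]), 'grasp_force': np.float64(0.0), 'grip_width': np.float64(0.086)}
scene [[380.41511260180073, 0.0, 281.1833334344869], [0.0, 380.41511260180073, 215.93271011929707], [0.0, 0.0, 1.0]] [[0.3142, 0.9493, -0.01, -0.224], [0.5074, -0.1768, -0.8434, -0.1965], [-0.8024, 0.2599, -0.5372, 1.4157], [0.0, 0.0, 0.0, 1.0]]
irradiator [(0.62, [168.0, 176.0, 381.0, 348.0])]
catch_pad [(0.79, [227.0, 177.0, 246.0, 202.0]), (0.7, [239.0, 186.0, 257.0, 202.0])]
bolt_tab [(0.51, [240.0, 188.0, 256.0, 200.0])]
keeper [(0.73, [191.0, 192.0, 375.0, 300.0])]
vial [(0.73, [339.0, 196.0, 362.0, 220.0]), (0.69, [105.0, 255.0, 122.0, 275.0]), (0.67, [143.0, 287.0, 161.0, 309.0])]
top [[386.9786747603983, 0.0, 279.3457187944845], [0.0, 386.9786747603983, 211.82102999384517], [0.0, 0.0, 1.0]] [[0.0235, -0.9992, 0.0331, -0.0031], [-0.9963, -0.0262, -0.0816, 0.5775], [0.0824, -0.0311, -0.9961, 1.1692], [0.0, 0.0, 0.0, 1.0]]
irradiator [(0.71, [214.0, 121.0, 358.0, 278.0])]
catch_pad [(0.53, [294.0, 234.0, 304.0, 252.0])]
bolt_tab [(0.63, [290.0, 211.0, 299.0, 232.0])]
keeper [(0.64, [214.0, 124.0, 344.0, 217.0])]
vial [(0.63, [364.0, 180.0, 375.0, 190.0]), (0.49, [396.0, 225.0, 405.0, 234.0]), (0.41, [325.0, 198.0, 332.0, 208.0])]
```

```bash
python3 - <<'E'
import cv2,numpy as np
s=cv2.imread("pics/scene0.png");t=cv2.imread("pics/top0.png")
a=cv2.resize(s,(400,300));b=cv2.resize(t,(400,300))
c=cv2.resize(t[115:285,205:411],(400,300),interpolation=cv2.INTER_CUBIC)
d=cv2.resize(s[160:280,165:325],(400,300),interpolation=cv2.INTER_CUBIC)
cv2.imwrite("pics/m0.png",np.vstack([np.hstack([a,b]),np.hstack([d,c])]))
cv2.imwrite("pics/top_crop.png",cv2.resize(t[190:290,240:370],None,fx=6,fy=6,interpolation=cv2.INTER_CUBIC))
E
```

```text
(no output)
```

View pics/m0.png

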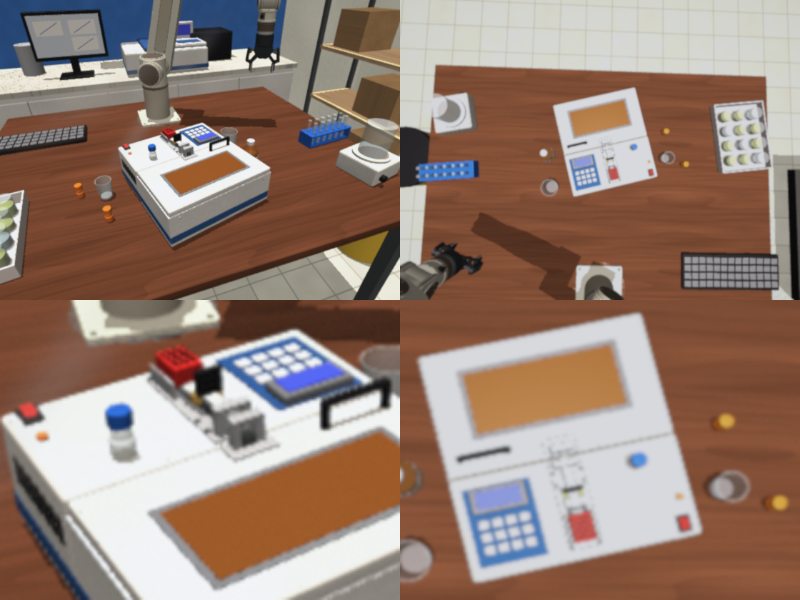

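View pics/top_crop.png

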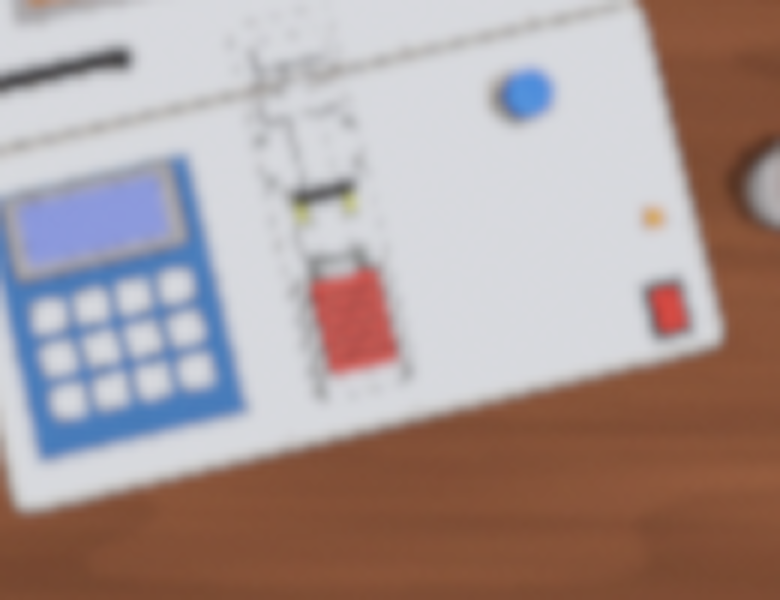

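The top view shows the red pad at about (299,244), with the black tab at (294,222). The vial with the blue cap is at (327,205), to the right of the bolt set. The small red switch at (351,241) is the rocker, and the orange vial-shaped objects are the look-alikes. The pad is the large red block in line with the tab and bracket, and the crop confirms it. Next I measure the poses.

```bash
cat > h.py <<'E'
import numpy as np,cv2
from workcell import *
def proj(p,P):
    c=p["view"][:3,:3]@np.asarray(P,float).T+p["view"][:3,3:4]; u=p["K"]@c; return (u[:2]/u[2]).T
def ray(p,uv,z):
    R=p["view"][:3,:3];o=-R.T@p["view"][:3,3];d=R.T@np.linalg.inv(p["K"])@[*uv,1];return o+d*(z-o[2])/d[2]
E
python3 - <<'E'
from h import *
from scipy.optimize import least_squares
t=camera("top");s=camera("scene")
C=np.array([[214.3,146.2],[329.6,122.4],[360.5,246.4],[243.6,274.8]])
M=np.array([[185,170,130],[185,-170,130],[-185,-170,130],[-185,170,130]])/1e3
def pose(v,M):
    c,n=np.cos(v[2]),np.sin(v[2]);return M@np.array([[c,n,0],[-n,c,0],[0,0,1]])+[v[0],v[1],0]
r=least_squares(lambda v:(proj(t,pose(v,M))-C).ravel(),[.45,0,.23]);print(r.x,np.degrees(r.x[2]),r.fun.round(1))
def red(p,box):
    l,a,b,d=box;im=p["image"][a:d,l:b].astype(int);m=(im[...,0]>110)&(im[...,0]>1.8*im[...,1])&(im[...,0]>1.8*im[...,2])
    y,x=np.nonzero(m);return m.sum(),np.array([x.mean()+l,y.mean()+a]),(x.min()+l,y.min()+a,x.max()+l,y.max()+a)
n,c,b=red(t,(285,228,315,258));P=ray(t,c,.164);print("pad top",n,c,b,P)
n,c2,b=red(s,(220,170,265,210));print("scene",n,c2,b,"proj of top-est",proj(s,[P]))
c,si=np.cos(r.x[2]),np.sin(r.x[2]);d=P[:2]-r.x[:2];print("pad in irr frame",d[0]*c+d[1]*si,-d[0]*si+d[1]*c)
T=ray(t,(294,221.8),.178);print("tab",T,(T-P)[:2]@[c,si],(T-P)[:2]@[-si,c])
cv2.imwrite("pics/s_crop.png",cv2.resize(s["image"][165:225,215:295,::-1],None,fx=8,fy=8,interpolation=cv2.INTER_CUBIC))
E
```

```text
[ 0.61232259 -0.0067859   0.25260089] 14.472964927237824 [-0.4  0.3  0.5 -1.3  0.8  0.6 -0.9  0.3]
pad top 147 [298.43537415 242.99319728] (np.int64(292), np.int64(235), np.int64(304), np.int64(250)) [ 0.48252769 -0.037985    0.164     ]
scene 186 [235.87096774 183.7688172 ] (np.int64(226), np.int64(177), np.int64(245), np.int64(193)) proj of top-est [[236.17600462 181.88965426]]
pad in irr frame -0.13347332360769953 0.0022297330302486484
tab [ 0.53879844 -0.02381957  0.178     ] 0.058025307275139236 -0.00034746604657281884
```

View pics/s_crop.png

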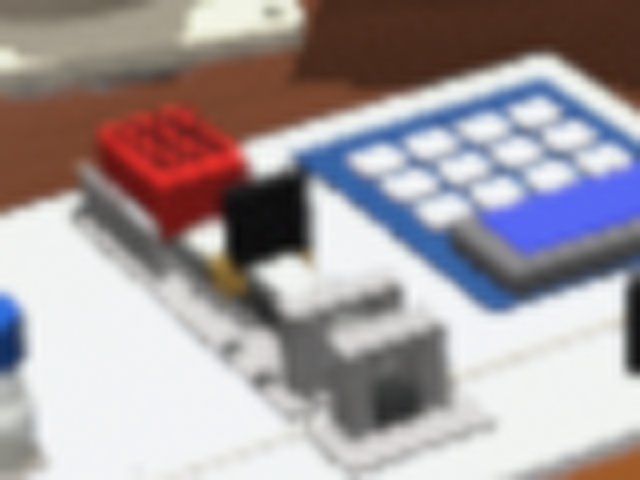

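The pad is at about (0.483,-0.039), yaw 14.4°, and the tab face is about 54 mm further on. All three fit the description. Plan: set the fingers in line with the bolt at about 44 mm opening. That puts the rear tip on the pad, with the front finger's back facing the tab.

Emit:
{"name": "drive_tool", "arguments": {
  "increments": [
    [[20,-30,20],[0,0,-3.6],0.52],
    [[20,-34,10],[0,0,-3.6],0.52],
    [[20,-35,10],[0,0,-3.6],0.52],
    [[20,-35,10],[0,0,-3.6],0.52],
    [[20,-35,0],[0,0,-3.6],0.52],
    [[20,-35,0],[0,0,-3.6],0.52],
    [[20,-35,0],[0,0,-3.6],0.52],
    [[20,-35,0],[0,0,-3.6],0.52]
  ]
}}

```text
clock: 1.37
eef_pos: [0.3717, 0.1775, 0.248]
tool_rot: [0.453, 0.891, 0.001, 0.0]
ft_force: [1.5, 1.0, -0.1]
grip_width: 0.0448
grasp_force: 0.0
```

Emit:
{"name": "drive_tool", "arguments": {
  "increments": [
    [[20,-35,0],[0,0,-3.6],0.52],
    [[20,-35,0],[0,0,-3.6],0.52],
    [[20,-35,0],[0,0,-3.6],0.52],
    [[20,-35,0],[0,0,-3.6],0.52],
    [[20,-35,0],[0,0,-3.6],0.52],
    [[20,-35,0],[0,0,-3.6],0.52],
    [[0,0,0],[0,0,0],0.52],
    [[0,0,0],[0,0,0],0.52]
  ]
}}

```text
clock: 2.03
eef_pos: [0.4915, -0.0325, 0.247]
tool_rot: [0.613, 0.79, -0.0, -0.001]
ft_force: [-0.1, -0.3, -0.2]
grip_width: 0.0442
grasp_force: 0.0
```

Emit:
{"name": "drive_tool", "arguments": {
  "increments": [
    [[5,-3,-20],[0,0,0],0.52],
    [[0,0,-20],[0,0,0],0.52],
    [[0,0,-20],[0,0,0],0.52],
    [[0,0,0],[0,0,0],0.52],
    [[0,0,0],[0,0,0],0.52]
  ]
}}

```text
clock: 2.45
eef_pos: [0.4946, -0.0324, 0.1872]
tool_rot: [0.61, 0.792, -0.001, -0.001]
ft_force: [-0.2, 0.1, 0.2]
grip_width: 0.0442
grasp_force: 0.0
```

```bash
python3 - <<'E'
from h import *
o=get_obs();print(o["eef_pos"],o["ft_force"])
t=camera("top");s=camera("scene")
a=cv2.resize(s["image"][145:220,200:300,::-1],(800,600),interpolation=cv2.INTER_CUBIC)
b=cv2.resize(t["image"][190:265,250:350,::-1],(800,600),interpolation=cv2.INTER_CUBIC)
cv2.imwrite("pics/m1.png",np.hstack([a[:,100:500],b[:,200:600]]))
E
```

```text
[ 0.49462727 -0.03244977  0.18715106] [-0.24275355  0.14853923  0.16069204]
```

View pics/m1.png

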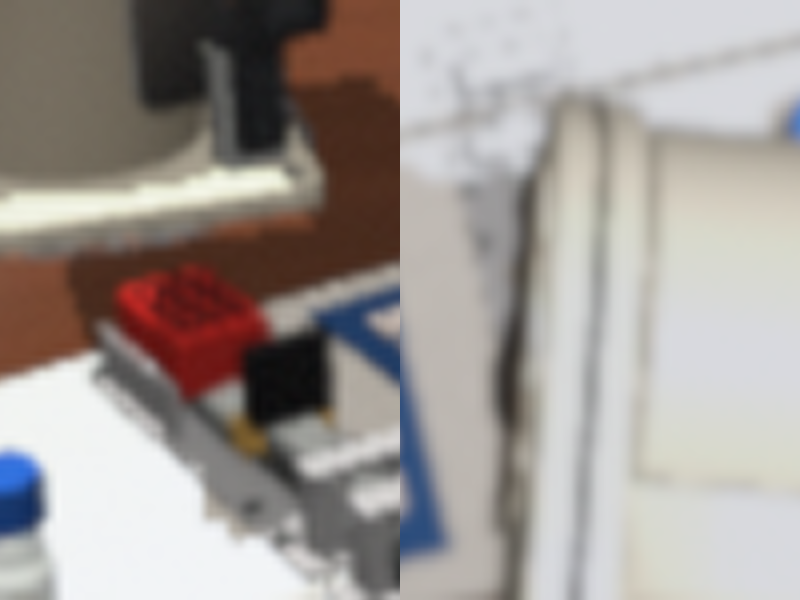

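The left half shows a dark finger ending at about (244,165), above the pad and tab. The top view is hidden by the arm. I'll check where the fingertips should project.

```bash
python3 - <<'E'
from h import *
s=camera("scene");e=np.array([np.cos(.251),np.sin(.251),0]);p=get_obs()["eef_pos"]
print(p,proj(s,[p+[0,0,.004]+k*e for k in(-.0365,-.022,0,.022,.0365)]).round(1))
P=np.array([.4828,-.039,.164]);print(proj(s,[P-.022*e,P,P+.022*e,P+[0,0,.014]+.054*e]).round(1))
cv2.imwrite("pics/m2.png",cv2.resize(s["image"][110:230,170:330,::-1],(800,600),interpolation=cv2.INTER_CUBIC))
E
```

```text
[ 0.49689098 -0.03310132  0.18932438] [[231.7 167.7]
 [234.4 169.9]
 [238.6 173.2]
 [242.9 176.7]
 [245.9 179. ]]
[[231.8 178.6]
 [235.8 182. ]
 [240.  185.5]
 [245.9 185.6]]
```

View pics/m2.png

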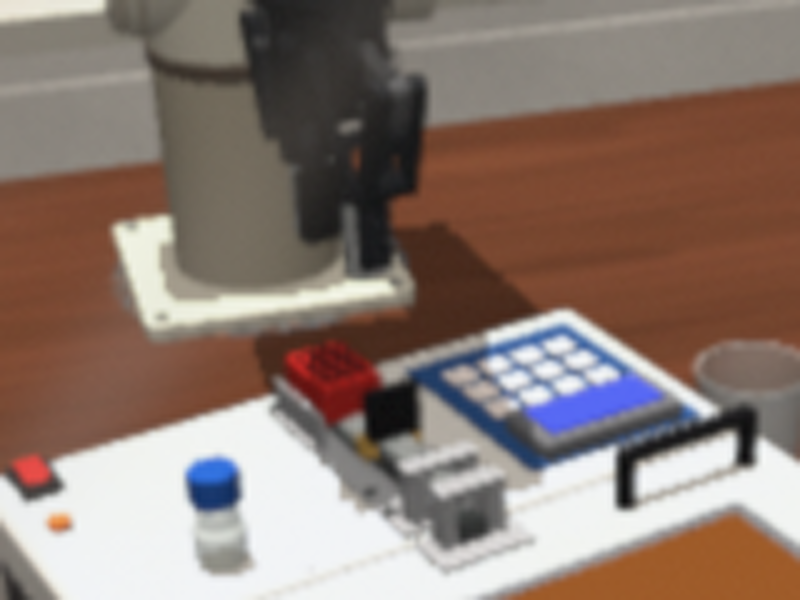

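```bash
python3 - <<'E'
from h import *
s=camera("scene");t=camera("top")
f=np.array([.423,.906,0])
for z in (.197,.211,.23,.25):
    p=np.array([.211,.453,z]);Q=[p-.05*f,p,p+.05*f];print(z,proj(s,Q).round(0).tolist(),proj(t,Q).round(0).tolist())
o=[]
for i in range(5): camera("top");q=get_obs();o.append([*q["eef_pos"],*q["ft_force"],*q["joint_pos"]])
print(np.round(o,4))
a=cv2.imread("pics/scene0.png")[40:130,320:420];b=cv2.imread("pics/top0.png")[325:415,50:150]
cv2.imwrite("pics/m3.png",np.hstack([cv2.resize(x,(400,360),interpolation=cv2.INTER_CUBIC) for x in(a,b)]))
E
```

```text
0.197 [[348.0, 114.0], [363.0, 114.0], [378.0, 115.0]] [[121.0, 355.0], [103.0, 346.0], [86.0, 337.0]]
0.211 [[348.0, 110.0], [363.0, 110.0], [379.0, 111.0]] [[119.0, 357.0], [101.0, 348.0], [83.0, 339.0]]
0.23 [[348.0, 104.0], [364.0, 104.0], [380.0, 105.0]] [[116.0, 359.0], [98.0, 350.0], [79.0, 341.0]]
0.25 [[349.0, 98.0], [365.0, 98.0], [380.0, 99.0]] [[113.0, 362.0], [94.0, 352.0], [75.0, 343.0]]
[[ 0.4968 -0.0335  0.1889  0.4933  0.0557 -0.1462 -0.0674  0.2384 -0.0207
   1.3093  0.      1.2476]
 [ 0.4967 -0.0336  0.1887  0.4713 -0.3369 -0.4452 -0.0676  0.2386 -0.021
   1.3091  0.      1.2476]
 [ 0.4965 -0.0337  0.1884  0.9827  0.4355  0.6981 -0.0678  0.2389 -0.0214
   1.3091  0.      1.2476]
 [ 0.4964 -0.0337  0.1882 -0.2592  0.6778  0.0242 -0.0679  0.2391 -0.0217
   1.3089 -0.      1.2476]
 [ 0.4963 -0.0338  0.188  -0.0551 -0.558   0.0516 -0.068   0.2393 -0.0219
   1.3089  0.      1.2476]]
```

View pics/m3.png

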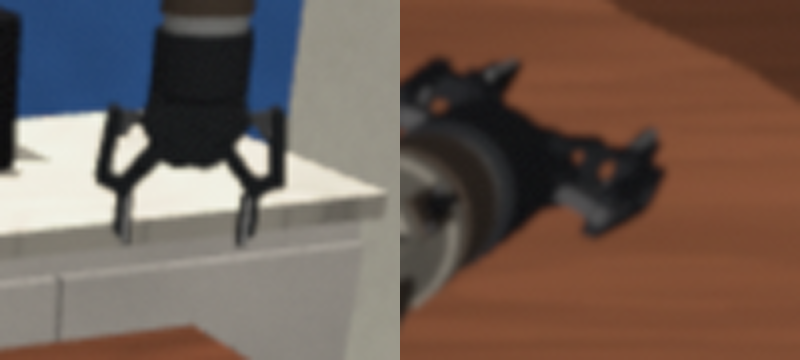

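Both fingertips look about 30 mm higher in the pictures than the reported TCP implies, in the start pictures too. Their columns do agree. I'll come down in small steps and watch the force.

Emit:
{"name": "drive_tool", "arguments": {
  "increments": [
    [[0,-1,-7],[0,0,0],0.52],
    [[0,0,-7],[0,0,0],0.52],
    [[0,0,-6],[0,0,0],0.52],
    [[0,0,0],[0,0,0],0.52],
    [[0,0,0],[0,0,0],0.52]
  ]
}}

```text
clock: 3.37
eef_pos: [0.4953, -0.0347, 0.1667]
tool_rot: [0.611, 0.791, -0.001, -0.001]
ft_force: [0.0, 0.7, 0.9]
grip_width: 0.0447
grasp_force: 0.0
```

```bash
python3 - <<'E'
from h import *
s=camera("scene");o=get_obs();print(o["eef_pos"],o["ft_force"])
cv2.imwrite("pics/m4.png",cv2.resize(s["image"][130:220,205:285,::-1],(533,600),interpolation=cv2.INTER_CUBIC))
E
```

```text
[ 0.49577355 -0.03474723  0.16716961] [ 0.9027009  -0.11264719  0.14054911]
```

View pics/m4.png

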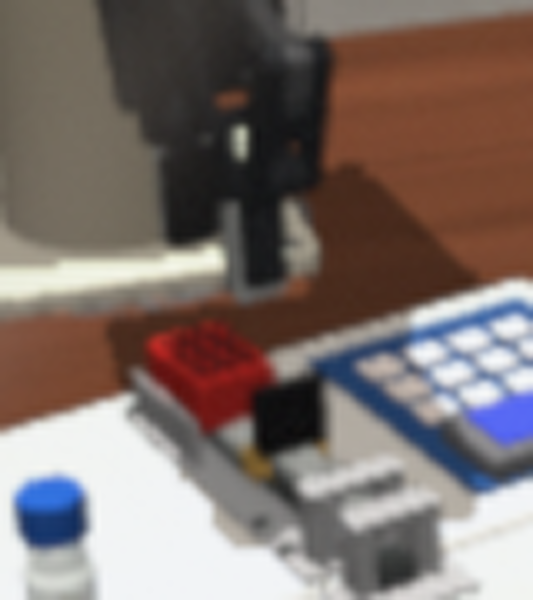

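The front tip ends at about (244,173), in line with the tab and clearly still above it. I'll keep going down.

Emit:
{"name": "drive_tool", "arguments": {
  "increments": [
    [[0,0,-3],[0,0,0],0.52],
    [[0,0,-3],[0,0,0],0.52],
    [[0,0,-2],[0,0,0],0.52],
    [[0,0,-2],[0,0,0],0.52],
    [[0,0,0],[0,0,0],0.52]
  ]
}}

```text
clock: 3.83
eef_pos: [0.4958, -0.0347, 0.1571]
tool_rot: [0.611, 0.791, -0.0, -0.0]
ft_force: [-0.1, -1.0, -0.2]
grip_width: 0.0443
grasp_force: 0.0
```

Emit:
{"name": "drive_tool", "arguments": {
  "increments": [
    [[0,0,-2],[0,0,0],0.52],
    [[0,0,-2],[0,0,0],0.52],
    [[0,0,0],[0,0,0],0.52]
  ]
}}

```text
clock: 4.08
eef_pos: [0.4958, -0.0347, 0.1532]
tool_rot: [0.611, 0.791, -0.0, -0.0]
ft_force: [-0.8, 0.8, 0.4]
grip_width: 0.0441
grasp_force: 0.0
```

Emit:
{"name": "drive_tool", "arguments": {
  "increments": [
    [[0,0,-2],[0,0,0],0.52],
    [[0,0,-2],[0,0,0],0.52],
    [[0,0,0],[0,0,0],0.52]
  ]
}}

```text
clock: 4.33
eef_pos: [0.4958, -0.0347, 0.1492]
tool_rot: [0.611, 0.791, -0.0, -0.0]
ft_force: [0.7, 0.5, 0.1]
grip_width: 0.0446
grasp_force: 0.0
```

```bash
python3 - <<'E'
from h import *
s=camera("scene");o=get_obs();print(o["eef_pos"],o["ft_force"])
cv2.imwrite("pics/m5.png",cv2.resize(s["image"][130:220,205:285,::-1],(533,600),interpolation=cv2.INTER_CUBIC))
E
```

```text
[ 0.49584881 -0.03472826  0.14932753] [-0.16714302  0.52680044 -0.19310133]
```

View pics/m5.png

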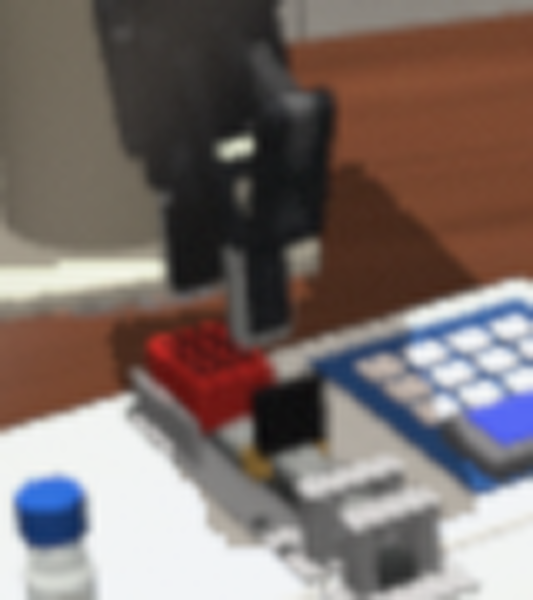

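The front tip is now at about (244,181) and the rear tip at (235,173), roughly 18 mm above the pad. So the real offset is about 33 mm.

Emit:
{"name": "drive_tool", "arguments": {
  "increments": [
    [[0,0,-3],[0,0,0],0.52],
    [[0,0,-3],[0,0,0],0.52],
    [[0,0,-3],[0,0,0],0.52],
    [[0,0,-2],[0,0,0],0.52],
    [[0,0,0],[0,0,0],0.52]
  ]
}}

```text
clock: 4.8
eef_pos: [0.4956, -0.0347, 0.1379]
tool_rot: [0.611, 0.791, -0.0, -0.001]
ft_force: [-0.3, 0.3, 0.1]
grip_width: 0.0443
grasp_force: 0.0
```

Emit:
{"name": "drive_tool", "arguments": {
  "increments": [
    [[0,0,-2],[0,0,0],0.52],
    [[0,0,-2],[0,0,0],0.52],
    [[0,0,0],[0,0,0],0.52]
  ]
}}

```text
clock: 5.05
eef_pos: [0.4958, -0.0347, 0.1342]
tool_rot: [0.611, 0.791, -0.0, -0.0]
ft_force: [-0.5, 0.1, 0.7]
grip_width: 0.0444
grasp_force: 0.0
```

Emit:
{"name": "drive_tool", "arguments": {
  "increments": [
    [[0,0,-2],[0,0,0],0.52],
    [[0,0,0],[0,0,0],0.52]
  ]
}}

```text
clock: 5.22
eef_pos: [0.4959, -0.0347, 0.1323]
tool_rot: [0.611, 0.791, -0.0, -0.0]
ft_force: [-0.2, 0.5, -1.0]
grip_width: 0.0439
grasp_force: 0.0
```

Emit:
{"name": "drive_tool", "arguments": {
  "increments": [
    [[0,0,-2],[0,0,0],0.52],
    [[0,0,0],[0,0,0],0.52]
  ]
}}

```text
clock: 5.38
eef_pos: [0.4959, -0.0347, 0.1303]
tool_rot: [0.611, 0.791, -0.0, -0.0]
ft_force: [0.8, 0.1, -0.8]
grip_width: 0.0446
grasp_force: 0.0
```

Emit:
{"name": "drive_tool", "arguments": {
  "increments": [
    [[0,0,-2],[0,0,0],0.52],
    [[0,0,0],[0,0,0],0.52]
  ]
}}

```text
clock: 5.55
eef_pos: [0.496, -0.0347, 0.1283]
tool_rot: [0.611, 0.791, -0.0, -0.0]
ft_force: [-0.7, -0.4, -1.2]
grip_width: 0.0442
grasp_force: 0.0
```

Emit:
{"name": "drive_tool", "arguments": {
  "increments": [
    [[0,0,-2],[0,0,0],0.52],
    [[0,0,0],[0,0,0],0.52]
  ]
}}

```text
clock: 5.72
eef_pos: [0.4961, -0.0347, 0.1265]
tool_rot: [0.611, 0.791, 0.0, 0.0]
ft_force: [-0.4, -0.7, 2.9]
grip_width: 0.0447
grasp_force: 1.1
```

First contact is about 2.9 N. I'll look before pressing further.

```bash
python3 - <<'E'
from h import *
s=camera("scene");o=get_obs();print(o["eef_pos"],o["ft_force"],o["ft_torque"])
cv2.imwrite("pics/m6.png",cv2.resize(s["image"][150:215,215:285,::-1],(646,600),interpolation=cv2.INTER_CUBIC))
E
```

```text
[ 0.49611262 -0.03473697  0.1267286 ] [-0.14213195  1.09521417  2.71104139] [ 0.01179083  0.16762565 -0.03317431]
```

View pics/m6.png

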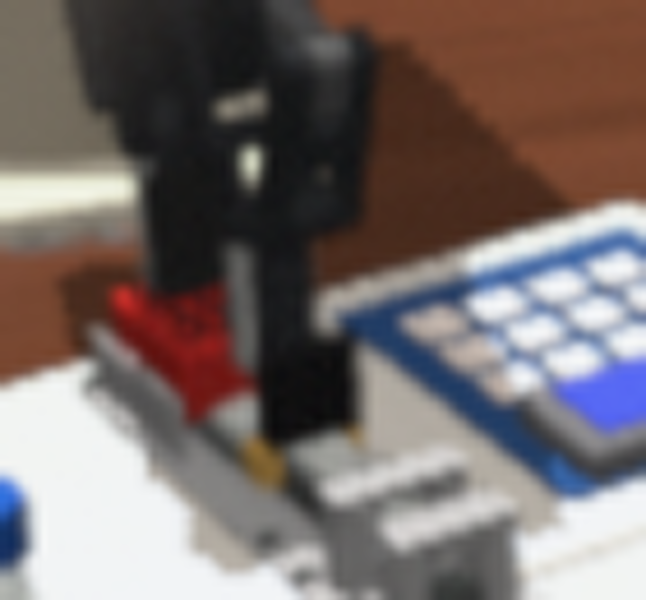

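The rear tip stands on the red pad. The front finger is down between pad and tab, behind the tab's push face. Now I press.

Emit:
{"name": "drive_tool", "arguments": {
  "increments": [
    [[0,0,-2],[0,0,0],0.52],
    [[0,0,-2],[0,0,0],0.52],
    [[0,0,-2],[0,0,0],0.52],
    [[0,0,0],[0,0,0],0.52]
  ]
}}

```text
clock: 6.1
eef_pos: [0.4962, -0.0348, 0.1205]
tool_rot: [0.611, 0.791, 0.0, 0.0]
ft_force: [-0.5, 0.4, 4.6]
grip_width: 0.0446
grasp_force: 2.2
```

Emit:
{"name": "drive_tool", "arguments": {
  "increments": [
    [[0,0,-1],[0,0,0],0.52],
    [[0,0,0],[0,0,0],0.52]
  ]
}}

```text
clock: 6.27
eef_pos: [0.4962, -0.0348, 0.1202]
tool_rot: [0.611, 0.791, 0.0, 0.0]
ft_force: [-2.1, 0.8, 5.8]
grip_width: 0.0445
grasp_force: 3.1
```

Emit:
{"name": "drive_tool", "arguments": {
  "increments": [
    [[0,0,-1],[0,0,0],0.52],
    [[0,0,0],[0,0,0],0.52]
  ]
}}

```text
clock: 6.43
eef_pos: [0.4962, -0.0348, 0.1201]
tool_rot: [0.611, 0.791, 0.0, 0.001]
ft_force: [-4.6, 0.7, 10.5]
grip_width: 0.0444
grasp_force: 5.9
```

The catch is on its stop at about 10 N. Now I push the tab along +x of the irradiator.

Emit:
{"name": "drive_tool", "arguments": {
  "increments": [
    [[2,0.5,-0.3],[0,0,0],0.52],
    [[2,0.5,0],[0,0,0],0.52],
    [[2,0.5,0],[0,0,0],0.52],
    [[2,0.5,0],[0,0,0],0.52],
    [[2,0.5,0],[0,0,0],0.52],
    [[2,0.5,0],[0,0,0],0.52],
    [[0,0,0],[0,0,0],0.52]
  ]
}}

```text
clock: 7.02
eef_pos: [0.5024, -0.0335, 0.1197]
tool_rot: [0.612, 0.791, -0.004, -0.003]
ft_force: [-16.5, -3.6, 22.8]
grip_width: 0.0444
grasp_force: 11.6
```

The side force grows with the normal force, which looks like the tip sticking on the ribbed pad. I'll ease the downward preload while keeping the catch down.

Emit:
{"name": "drive_tool", "arguments": {
  "increments": [
    [[0,0,0.7],[0,0,0],0.52],
    [[0,0,0],[0,0,0],0.52]
  ]
}}

```text
clock: 7.18
eef_pos: [0.5031, -0.0333, 0.1198]
tool_rot: [0.612, 0.791, -0.004, -0.002]
ft_force: [-14.2, -3.3, 18.7]
grip_width: 0.0448
grasp_force: 9.6
```

Emit:
{"name": "drive_tool", "arguments": {
  "increments": [
    [[0,0,0.7],[0,0,0],0.52],
    [[0,0,0],[0,0,0],0.52]
  ]
}}

```text
clock: 7.35
eef_pos: [0.5041, -0.033, 0.1199]
tool_rot: [0.612, 0.791, -0.003, -0.002]
ft_force: [-10.3, -2.9, 12.7]
grip_width: 0.0446
grasp_force: 7.1
```

Emit:
{"name": "drive_tool", "arguments": {
  "increments": [
    [[0,0,0.4],[0,0,0],0.52],
    [[2,0.5,0],[0,0,0],0.52],
    [[2,0.5,0],[0,0,0],0.52],
    [[2,0.5,0],[0,0,0],0.52],
    [[0,0,0],[0,0,0],0.52]
  ]
}}

```text
clock: 7.77
eef_pos: [0.5107, -0.0312, 0.1199]
tool_rot: [0.612, 0.791, -0.003, -0.002]
ft_force: [-8.1, -1.8, 9.7]
grip_width: 0.0447
grasp_force: 5.5
```

Emit:
{"name": "drive_tool", "arguments": {
  "increments": [
    [[2,0.5,0],[0,0,0],0.52],
    [[2,0.5,0],[0,0,0],0.52],
    [[2,0.5,0],[0,0,0],0.52],
    [[2,0.5,0],[0,0,0],0.52],
    [[0,0,0],[0,0,0],0.52]
  ]
}}

```text
clock: 8.18
eef_pos: [0.5191, -0.029, 0.1199]
tool_rot: [0.612, 0.791, -0.002, -0.002]
ft_force: [-7.6, -2.0, 8.9]
grip_width: 0.0448
grasp_force: 5.1
```

Emit:
{"name": "drive_tool", "arguments": {
  "increments": [
    [[2,0.5,0],[0,0,0],0.52],
    [[2,0.5,0],[0,0,0],0.52],
    [[0,0,0],[0,0,0],0.52]
  ]
}}

```text
clock: 8.43
eef_pos: [0.5232, -0.0279, 0.1199]
tool_rot: [0.611, 0.791, -0.002, -0.002]
ft_force: [-6.7, -1.4, 7.9]
grip_width: 0.0441
grasp_force: 5.3
```

Emit:
{"name": "drive_tool", "arguments": {
  "increments": [
    [[2,0.5,-0.2],[0,0,0],0.52],
    [[1,0.3,0],[0,0,0],0.52],
    [[0,0,0],[0,0,0],0.52]
  ]
}}

```text
clock: 8.68
eef_pos: [0.5262, -0.0272, 0.1198]
tool_rot: [0.612, 0.791, -0.002, -0.002]
ft_force: [-7.4, -1.8, 9.1]
grip_width: 0.0444
grasp_force: 4.9
```

Emit:
{"name": "drive_tool", "arguments": {
  "increments": [
    [[2,0.5,-0.2],[0,0,0],0.52],
    [[1,0.3,0],[0,0,0],0.52],
    [[0,0,0],[0,0,0],0.52]
  ]
}}

```text
clock: 8.93
eef_pos: [0.5286, -0.0265, 0.1198]
tool_rot: [0.612, 0.791, -0.003, -0.002]
ft_force: [-9.4, -2.1, 10.9]
grip_width: 0.0445
grasp_force: 6.0
```

Emit:
{"name": "drive_tool", "arguments": {
  "increments": [
    [[1,0.3,0.2],[0,0,0],0.52],
    [[1,0.2,0],[0,0,0],0.52],
    [[0,0,0],[0,0,0],0.52]
  ]
}}

```text
clock: 9.18
eef_pos: [0.5287, -0.0265, 0.1198]
tool_rot: [0.612, 0.791, -0.004, -0.003]
ft_force: [-14.8, -2.7, 12.6]
grip_width: 0.0443
grasp_force: 8.6
```

Emit:
{"name": "drive_tool", "arguments": {
  "increments": [
    [[1,0.3,0],[0,0,0],0.52],
    [[1,0.2,0],[0,0,0],0.52],
    [[0,0,0],[0,0,0],0.52]
  ]
}}

```text
clock: 9.43
eef_pos: [0.5287, -0.0265, 0.1198]
tool_rot: [0.612, 0.791, -0.005, -0.004]
ft_force: [-19.3, -5.0, 15.9]
grip_width: 0.0448
grasp_force: 11.1
```

It stopped dead at a total travel of about 33.5 mm, and the side force is now clearly above the pad friction. So the bolt is on its stop. I'll let the catch rise while keeping a light forward push.

Emit:
{"name": "drive_tool", "arguments": {
  "increments": [
    [[-1,-0.3,1],[0,0,0],0.52],
    [[-1,-0.2,1],[0,0,0],0.52],
    [[0,0,2],[0,0,0],0.52],
    [[0,0,2],[0,0,0],0.52],
    [[0,0,2],[0,0,0],0.52],
    [[0,0,2],[0,0,0],0.52],
    [[0,0,2],[0,0,0],0.52],
    [[0,0,0],[0,0,0],0.52]
  ]
}}

```text
clock: 10.1
eef_pos: [0.5287, -0.0261, 0.1289]
tool_rot: [0.612, 0.791, -0.004, -0.004]
ft_force: [-7.9, -2.7, -1.5]
grip_width: 0.0443
grasp_force: 4.0
```

The tips are above the pad's fully-up height. Back off the tab, then go straight up.

Emit:
{"name": "drive_tool", "arguments": {
  "increments": [
    [[0,0,3],[0,0,0],0.52],
    [[-2,-0.5,0],[0,0,0],0.52],
    [[-2,-0.5,0],[0,0,0],0.52],
    [[-2,-0.5,0],[0,0,0],0.52],
    [[0,0,10],[0,0,0],0.52],
    [[0,0,25],[0,0,0],0.52],
    [[0,0,30],[0,0,0],0.52],
    [[0,0,30],[0,0,0],0.52]
  ]
}}

```text
clock: 10.77
eef_pos: [0.5281, -0.0265, 0.2317]
tool_rot: [0.611, 0.791, 0.0, 0.0]
ft_force: [0.1, 0.0, 0.0]
grip_width: 0.0442
grasp_force: 0.0
```

Emit:
{"name": "drive_tool", "arguments": {
  "increments": [
    [[-20,30,10],[0,0,0],0.52],
    [[-20,30,0],[0,0,0],0.52],
    [[-20,30,0],[0,0,0],0.52],
    [[-20,30,0],[0,0,0],0.52],
    [[-20,30,0],[0,0,0],0.52],
    [[-20,30,0],[0,0,0],0.52],
    [[-20,30,0],[0,0,0],0.52],
    [[0,0,0],[0,0,0],0.52]
  ]
}}

```text
clock: 11.43
eef_pos: [0.3856, 0.188, 0.2415]
tool_rot: [0.608, 0.794, 0.002, -0.001]
ft_force: [0.2, -1.1, -0.2]
grip_width: 0.0445
grasp_force: 0.0
```

```bash
python3 - <<'E'
from h import *
s=camera("scene");t=camera("top");o=get_obs();print(o["clock"],o["eef_pos"],o["ft_force"])
a=cv2.resize(s["image"][160:220,220:290,::-1],(400,343),interpolation=cv2.INTER_CUBIC)
b=cv2.resize(t["image"][195:255,275:345,::-1],(400,343),interpolation=cv2.INTER_CUBIC)
cv2.imwrite("pics/m7.png",np.hstack([a,b]))
E
```

```text
11.5333 [0.38805821 0.18480249 0.24123396] [0.11792867 0.11796441 0.43213553]
```

View pics/m7.png

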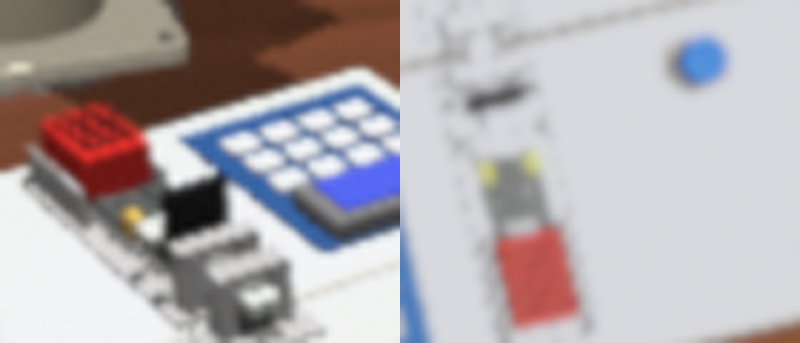

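The pad is up, the tab is at the bracket, the bolt end shows in the keeper, and the vial is still in place. One numeric check of tab and pad before handing in.

```bash
python3 - <<'E'
from h import *
t=camera("top");s=camera("scene");e=np.array([np.cos(.251),np.sin(.251),0])
def dark(im,b):
    l,a,r,d=b;w=np.clip(110-im[a:d,l:r].max(2).astype(float),0,None);y,x=np.mgrid[a:d,l:r];return np.array([(w*x).sum(),(w*y).sum()])/w.sum()
i0=cv2.imread("pics/top0.png")[:,:,::-1]
A=ray(t,dark(i0,(287,217,302,226)),.178);B=ray(t,dark(t["image"],(284,206,300,217)),.178)
print(A,B,"travel mm",(B-A)@e*1e3)
def red(im):
    im=im[170:210,220:250].astype(int);m=(im[...,0]>110)&(im[...,0]>1.8*im[...,1])&(im[...,0]>1.8*im[...,2]);y,x=np.nonzero(m);return m.sum(),x.mean()+220,y.mean()+170,y.min()+170
print(red(cv2.imread("pics/scene0.png")[:,:,::-1]),red(s["image"]))
E
```

```text
[ 0.53901697 -0.02153698  0.178     ] [ 0.56541373 -0.01429191  0.178     ] travel mm 27.36908317402799
(np.int64(184), np.float64(235.83152173913044), np.float64(183.69565217391303), np.int64(177)) (np.int64(189), np.float64(236.14285714285714), np.float64(184.24338624338625), np.int64(178))
```

```bash
python3 - <<'E'
from h import *
from scipy.optimize import least_squares
from scipy.ndimage import shift
a=cv2.imread("pics/scene0.png")[:,:,::-1].astype(float);
b=np.mean([camera("scene")["image"].astype(float) for _ in range(4)],0)
def dis(l,t,r,d):
    f=lambda v:np.concatenate([(shift(a[t-4:d+4,l-4:r+4,k],(v[1],v[0]),order=1)-b[t-4:d+4,l-4:r+4,k])[4:-4,4:-4].ravel() for k in range(3)])
    q=least_squares(f,[0.1,.1],diff_step=.05);return q.x.round(2),round(float(np.sqrt(np.mean(q.fun**2))),1)
print("pad",dis(224,174,240,190),"left side",dis(225,174,236,196),"vial",dis(186,180,215,215) if 0 else dis(205,250-12,225,262-12),"switch",dis(168,245,180,262))
print(a[172:184,233,0],b[172:184,233,0])
E
```

```text
pad (array([0.01, 0.02]), 11.2) left side (array([0.  , 0.01]), 7.9) vial (array([ 0.02, -0.02]), 0.5) switch (array([0.01, 0.03]), 0.7)
[131. 112.  88. 104. 121. 121. 125. 169. 169. 138. 171. 177.] [131.5  111.5   84.25  72.5   73.5   77.5  105.   167.25 167.75 139.
 172.   178.  ]
```

The pad is back exactly at its up height (0.02 px) with the bolt forward, so it is locked home.

```bash
python3 -c "
from workcell import *
print(job_done())"
```

```text
the job is handed in; nothing more can be done
None
```

The bolt is home in the keeper, the catch has sprung fully up behind it, and the hand is clear; I handed the job in about 12 s into the 35 s limit (no verdict was returned).

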